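Roll the belt pulley into its bay and shut the keeper

ROBOT

A 7-joint arm with a two-finger parallel gripper is mounted at the origin on the work surface. World frame = base frame: x ahead of the robot, y to its left, z up, the work surface at z = 0. Lengths are in mm, angles in degrees, forces in N, time in s.
With the tool pointing down it reaches from about 425 to 875 mm from the base axis. Payload 8.4 kg.
Tool frame: the origin (TCP) lies on the centre line of the jaws, within the pads' length; the fingertips stand 11 mm ahead of it and the grasp point (between the pads) lies 8 mm behind it (env.nose_length is the distance from the TCP to the fingertips, in mm); z points along the fingers, y is the direction in which the jaws open and shut (so a half turn about z gives the same grasp; the last joint's range is limited). The gripper opens to 87 mm and grips with 3 to 60 N. Pads are 19 mm wide; open, the fingers measure 117 mm over their backs; the gripper's body (75 mm by 190 mm) begins 51 mm behind the grasp point.
Start: joints at [67.884, 19.091, 2.286, 83.961, -0.768, 76.965, -3.352], TCP at [183.853, -623.428, 233.546] pointing down, gripper open.
Joint ranges: [-147.57, 147.57], [-21.85, 119.76], [-74.77, 79.35], [14.55, 137.4], [-85.83, 265.84], [4.83, 119.75], [-152.11, 152.11]. Speed limits (degrees/s): [127.2, 127.2, 159.86, 159.86, 180, 180, 180].

INTERFACE

Orientations are given as a 3x3 rotation matrix whose columns are the frame's x, y, z axes.
In Python, from workcell import env gives the robot as it stands. The module is installed in compiled form; this text tells all that it offers.
- The arm moves only by the tool move_arm, never from a script. Its argument "rows" is a list that holds one entry, the list of rows, each a list of 7 numbers: the shift along the tool's x, y, z in mm, then the turn, a rotation vector about the tool's x, y, z in degrees, then the closure, from -1 (fully open) to 1 (shut), so that 0 is half open. In form: [[[x, y, z, ax, ay, az, grip], ...]]. A call has 1 to 20 rows; each row is the pose to reach, as a shift and turn from the pose measured when the call began, along the tool's axes at that moment; what a row does not reach only later rows make up. A row lasts 1/10 s, in which the tool goes at most 50 mm and 8.59 degrees, less where a joint would pass 70% of its speed; a pose out of reach is approached as far as the arm can. A call with a gripper value outside its range is refused whole. The fingers move at their own pace and stop on an object; the grip force is fixed at half the most. Time passes only in rows, so rows that repeat a pose let the fingers close. It gives the time, the measured TCP pose, the force and the opening at its end, in the units of the state.
- env.observe(): the state, without advancing time (a new reading comes with each control period).
- env.read_camera(name): name is "scene" or "top" or "wrist"; returns a dict with "color" (420x560x3 uint8, red, green, blue), "fx", "fy", "cx", "cy" (pixels), "view" (4x4, takes a point from world to camera coordinates); the wrist camera has in their place "mount" (4x4, takes a point from camera to tool coordinates, whose origin is the TCP and whose axes are the flange's). Camera axes: x right, y down, z forward; pixel columns grow to the right and rows downward; lengths in mm; the calibration is good to about 2 mm. The wrist camera is an equidistant fisheye: a pixel r from the principal point sees the ray r / f radians off the axis. A picture is of the moment at which its call begins: read the wrist's pose just before it. There is no depth.
- env.finish_job(): hands the job in, once; it reports no verdict.
The state is a dict: "t": time; "qpos": joint angles; "qd": joint speeds; "tau": joint torques, N m; "position": TCP position; "orientation": TCP orientation; "ft_force": force on the tool from outside, world axes, zero at the start; "wrist_torque": the same for the moment, N m; "finger_gap": opening from 0.0 (shut) to 1.0 (fully open).
Only numpy, scipy, OpenCV 4.12 (cv2) and the standard library are available. Lean on these libraries where they do the work, as an engineer would, in place of code of your own. Each camera call takes 0.05 s, during which the arm holds its last target. There are 200 camera calls.

TASK

Park the spare belt pulley that stands on its rim on the cupping bench: roll it along the bench on its rim, never lifting it off, dragging it without turning or letting it fall over, in through the open front of the bay under the cup rack until it sits home against the stop plate. Then swing the bay's keeper arm fully shut behind it and let go. Leave the bowls, tray and spoon around its way where they are.

Things in the scene. Friction and masses are not known exactly. Their poses are not given: they have to be found in the camera images.
- pulley: Loose grey aluminium belt pulley, a disc 120 mm in diameter, 36 mm wide, about 0.6 kg, standing free on its rim, side faces flat, two grooves round the rim. Origin at its centre, 60 mm above the bench. Own y = its axle (level). At the start its own x points towards the bay within 0.4 rad. It topples beyond 0.29 rad of lean, rolls freely, and turns on the spot if pinched across its width near the top.
- pulley_hole (a point): Middle of the pulley's one large blind hole (22 mm wide, dark, on both side faces), on its mid-plane 40 mm from the axle. At the very top at the start; it goes round as the pulley rolls, so it shows that the pulley has turned. (Pushed from behind at or below axle height it rolls; pushed higher, a grippy finger may make it drag.)
- bay: Fixed steel parking bay under a wire cup rack. Origin on the bench where the parked pulley's centre belongs; own x = the way in (level), y across, z up. Side rails 12 mm high, inner faces at y = +-58 mm, from x = -62 to +62 mm. The pulley starts 285 to 340 mm out in front (at negative bay x), up to 35 mm either side of the centre line.
- bay_stop (a point): Middle of the stop plate's face, at bay x = +61 mm, 35 mm above the bench; the plate is 116 mm wide and 70 mm high. The pulley at home touches it or stands within a few mm of it.
- bay_ramp (a point): Crest of the ramp strip across the entrance, at bay x = -24 mm, 3 mm high. The strip begins at about x = -44 mm, rises gently inwards and drops at the crest, so the pulley stays in once its centre is past it.
- bay_deck (a point): Middle of the front edge of the rack's wire deck, at bay x = -88 mm, 190 mm above the bench (underside). The deck covers bay x = -88 to +218 mm, y = +-117 mm, so the end of the way in and the shut keeper lie under it: the tool must lean, hand back towards -x. Its 12 mm posts stand at x = -79 and +209 mm, y = +-112 mm; two upturned bowls stand on it behind the stop plate.
- keeper (a joint): Angle of the keeper arm, rad: 0 = shut, square across the entrance (end stop); grows as it swings open, outwards, to 2.0 (end stop); starts at 1.55 to 1.80, beside the way in on its +y side. At angle a it points along (-sin a, -cos a) in the bay's x, y. Slightly stiff (about 0.3 N at the tip) and stays where left. Upright hinge at bay x = -75, y = +67 mm.
- keeper_tip (a point): Free end of the keeper arm, 130 mm from its hinge axis. The arm is an aluminium flat bar 8 mm thick and 26 mm high (36 to 62 mm above the bench), centred on the line from hinge to tip; shut, its inner face is at bay x = -71 mm.
- keeper_hinge (a point): Keeper's hinge axis, 49 mm above the bench; the hinge post is 18 mm thick and 66 mm high.
- white_bowl: Loose white cupping bowl, 90 mm across, 58 mm high, to the -y side of the pulley's way in, about 130 mm from the bay's centre line. Origin at the centre of its underside. To be left alone.
- brown_bowl: Loose brown cupping bowl, 90 mm across, 58 mm high, behind the pulley's starting place, 500 to 540 mm out in front of the bay. Origin at the centre of its underside. To be left alone.
- near_tray: Loose blue metal sample tray, about 145 x 110 mm, 30 mm high, to the +y side of the pulley's starting place, about 180 mm from the bay's centre line. Origin at the centre of its underside. To be left alone.
- spoon: Loose steel cupping spoon, 170 mm long, lying beside the bay at its +y side. To be left alone.
Things that resemble listed ones, but are neither listed nor needed, are in the scene too. What is shaped like the pulley but green, pink or turquoise is not meant.

How it is judged:
By the outcome, as a careful person would: the job done as asked, in the order asked, and still so for the second after the job is handed in, with the robot touching nothing.
It also fails if it takes over 64 s, if anything falls off the work surface, if the arm or the gripper's body presses on something with over 40 N, if the wrist force passes 120 N, or if a joint passes its speed limit or range.

## Working session

There is one attempt and no reset: what is moved stays moved. The work goes in short steps, Python scripts to look and compute and a tool call to move; the robot and the scene stay as the last step left them, time stands still between calls to the robot, and variables do not carry over. Pictures are saved under pics/ and viewed, about 8 in all and at most 12, crops included, and the job is handed in when it is done.

Besides the shell and the picture viewer there is one more tool, called after "Call:" in YAML: its name, and indented under it one key for each argument. move_arm: Moves the arm, as the interface text tells. Its arguments: {"type":"object","properties":{"rows":{"type":"array","items":{"type":"array","items":{"type":"array","items":{"type":"number"}}}}},"required":["rows"]}

```bash
mkdir -p pics; cat > h.py <<'E'
import numpy as np,cv2
from workcell import env
def snap(n,f):
    s=env.observe(); c=env.read_camera(n); cv2.imwrite('pics/'+f,cv2.cvtColor(c['color'],cv2.COLOR_RGB2BGR))
    np.savez('pics/'+f[:-4]+'.npz',**{k:v for k,v in c.items()},pos=s['position'],ori=s['orientation']); return c,s
def ray(f,u,v):
    c=np.load('pics/'+f[:-4]+'.npz'); V=c['view']; R=V[:3,:3]; o=-R.T@V[:3,3]
    d=R.T@np.array([(u-c['cx'])/c['fx'],(v-c['cy'])/c['fy'],1]); return o,d
def atz(f,u,v,z):
    o,d=ray(f,u,v); return o+d*(z-o[2])/d[2]
def proj(f,p):
    c=np.load('pics/'+f[:-4]+'.npz'); q=c['view']@np.append(p,1); return c['fx']*q[0]/q[2]+c['cx'],c['fy']*q[1]/q[2]+c['cy']
E
python3 - <<'E'
from h import *
for n in('scene','top'):
    c,s=snap(n,n+'0.png'); V=c['view']; print(n,c['fx'],-V[:3,:3].T@V[:3,3],V[2,:3])
print(s['position'],s['orientation'],s['t'])
E
```

```text
scene 395.83146846974654 [1240.25956544   34.72064478  768.50931272] [-0.72532653  0.0132223  -0.68827799]
top 405.0513150953689 [ 433.87835825   38.54067497 1220.82259992] [ 0.10119283  0.02156537 -0.99463307]
[ 183.74818338 -623.04213081  232.66516606] [[ 9.59144476e-01  2.82916176e-01 -5.58280218e-04]
 [ 2.82916700e-01 -9.59143377e-01  1.45695495e-03]
 [-1.23274651e-04 -1.55537709e-03 -9.99998783e-01]] 0.05
```

View pics/scene0.png

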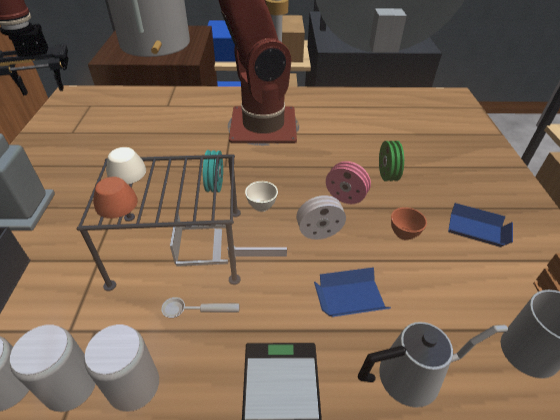

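View pics/top0.png

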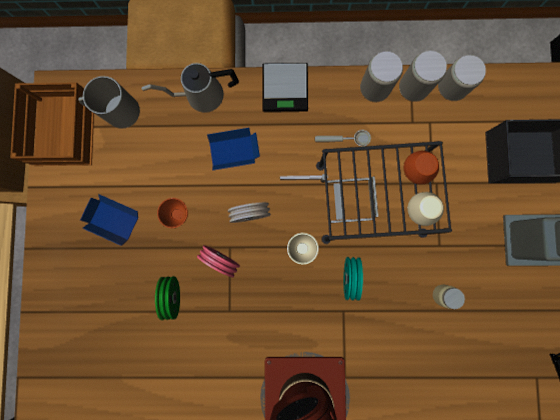

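The scene shows the grey pulley at scene (321,217), top (249,212). The bay is at top (355,200), the keeper bar at (282–325,178), the white bowl at (303,248) and the brown bowl at (173,212). I'll enlarge both views for measuring.

```bash
python3 - <<'E'
import cv2,numpy as np
a=cv2.imread('pics/top0.png')[130:260,215:455]; b=cv2.imread('pics/scene0.png')[140:300,80:360]
a=cv2.resize(a,(800,433),interpolation=cv2.INTER_CUBIC)
b=cv2.resize(b,(800,457),interpolation=cv2.INTER_CUBIC)
cv2.imwrite('pics/c1.png',a);cv2.imwrite('pics/c2.png',b)
E
```

```text
(no output)
```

View pics/c1.png

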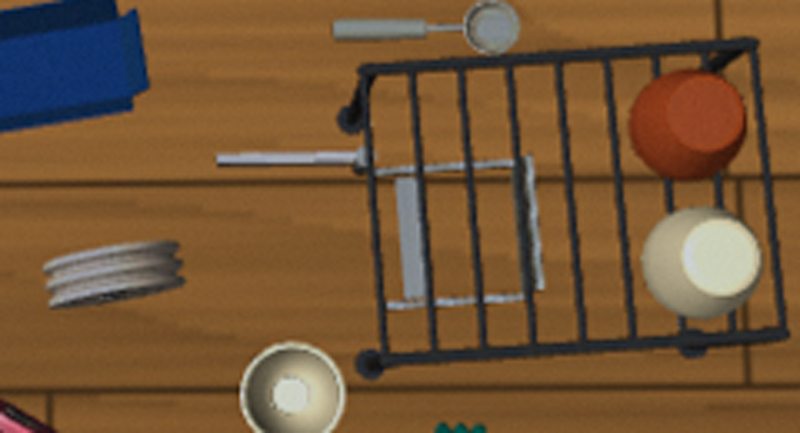

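View pics/c2.png

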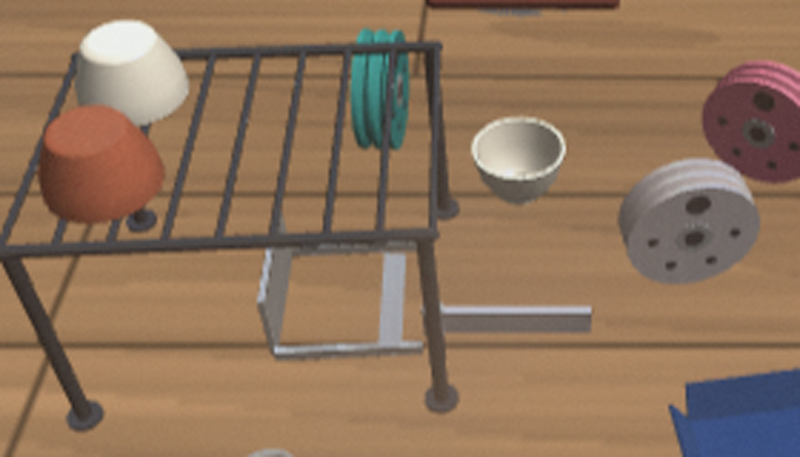

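The top crop shows the pulley within (43–187, 239–308), the deck corners, the ramp strip, and the keeper from (217,160) to its hinge at (360,160). The scene crop shows the hub at (694,238) and the hole at (698,204). Next I'll fit the poses.

```bash
cat > fit.py <<'E'
from h import *
from scipy.optimize import least_squares
T=lambda u,v:(215+u/3.3333-.35,130+v/3.3308-.35); S=lambda u,v:(80+u/2.857-.33,140+v/2.857-.33)
Rz=lambda a:np.array([[np.cos(a),-np.sin(a),0],[np.sin(a),np.cos(a),0],[0,0,1]])
obs=[('top0.png',(-88,117,195),T(365,68)),('top0.png',(-88,-117,195),T(385,358)),('top0.png',(218,117,195),T(754,43)),('top0.png',(218,-117,195),T(785,335)),
('top0.png',(-62,61,12),T(372,172)),('top0.png',(61,58,70),T(527,157)),('top0.png',(61,-58,70),T(539,290)),
('top0.png',(-44,57,0),T(395,180)),('top0.png',(-44,-57,0),T(405,297)),('top0.png',(-75,67,66),T(362,158)),
('scene0.png',(-79,112,0),S(442,398)),('scene0.png',(-79,-112,0),S(446,207)),('scene0.png',(209,112,0),S(85,417)),('scene0.png',(-79,112,195),S(430,236))]
def rb(p): return np.concatenate([np.subtract(proj(f,Rz(p[2])@np.array(q,float)+[p[0],p[1],0]),o) for f,q,o in obs])
r=least_squares(rb,[450,-200,-1.5],x_scale=[10,10,.1],loss='soft_l1'); B=r.x; print('bay',B,np.round(r.fun.reshape(-1,2),1).tolist())
Tb=lambda q:Rz(B[2])@np.array(q,float)+[B[0],B[1],0]
toB=lambda w:Rz(-B[2])@(np.array(w,float)-[B[0],B[1],0])
if __name__=='__main__':
    for nm,f,uv in (('tip top',"top0.png",T(217,160)),('tip sc',"scene0.png",S(591,308))):
        w=toB(atz(f,*uv,62)); print(nm,w,'angle',np.arctan2(-(w[0]+75),-(w[1]-67)),np.hypot(w[0]+75,w[1]-67))
    ph=np.linspace(0,2*np.pi,90)
    def rp(p):
        R=Rz(p[2]); c=np.array([p[0],p[1],60]); rim=np.concatenate([np.stack([60*np.cos(ph),s*18+0*ph,60*np.sin(ph)],1) for s in(-1,1)])@R.T+c
        o=[]
        for f,bb in(('scene0.png',S(618,158)+S(760,284)),('top0.png',T(43,239)+T(187,308))):
            q=np.array([proj(f,x) for x in rim]); o+=list(np.r_[q.min(0),q.max(0)]-bb)
        o+=list(2*np.subtract(proj('scene0.png',c+R@[0,18,0]),S(694,238)))+list(2*np.subtract(proj('scene0.png',c+R@[0,18,40]),S(698,204)))
        return np.array(o)
    for y0 in(-1.8,-1.3):
        r=least_squares(rp,[450,100,y0],x_scale=[10,10,.1]); P=r.x; print('pulley',P,'cost',r.cost,np.round(r.fun,1),'in bay',toB([P[0],P[1],0]),'yaw rel',np.degrees(P[2]-B[2]))
    for nm,f,u,v,z in(('white','top0.png',303,248,30),('brown','top0.png',173,212,30),('tray','top0.png',233,150,15)): print(nm,toB(atz(f,u,v,z)))
E
python3 fit.py
```

```text
bay [ 571.73658622 -140.66561209   -1.50720029] [[-2.5, -1.1], [-1.1, 2.8], [-0.1, -2.4], [0.9, 1.1], [0.7, -0.2], [-0.9, -1.1], [-0.7, -0.7], [-0.5, -1.1], [-0.4, 1.1], [0.8, -0.8], [-0.2, -0.7], [-1.0, -0.0], [0.2, -0.8], [-2.2, -1.8]]
tip top [-202.55087783   73.08391167   62.        ] angle 1.618458124540127 127.69589036280912
tip sc [-204.51502754   77.64037228   62.        ] angle 1.652767738165203 129.9513750643115
pulley [535.45731278 160.94721702  -1.70476196] cost 10.93031518380739 [ 1.8  0.1  0.5 -0.2 -2.2  0.1 -2.2 -1.8 -1.6 -0.7 -1.5  0.1] in bay [-303.3087678   -17.03748053    0.        ] yaw rel -11.319449718119012
pulley [535.42313875 156.81494638  -1.38506772] cost 1.6761635038641876 [-0.2 -0.  -0.1 -0.1 -0.8 -1.  -0.6 -0.7 -0.3 -0.8 -0.2 -0. ] in bay [-299.1870226   -17.33420438    0.        ] yaw rel 6.997680681818086
white [-149.62613104 -133.75942553   30.        ]
brown [-526.23316193   -1.00284908   30.        ]
tray [-339.17723273  176.67728263   15.        ]
```

Bay origin is about (572,−141), heading −86.4°. The pulley is at bay (−299,−17), heading +7°, and the keeper is at about 1.63 rad. Plan: pinch near the top to turn the pulley to heading +3.3°, push it from behind below axle height with a leaned tool, then shut the keeper.

```bash
cat > plan.py <<'E'
from h import *
from scipy.spatial.transform import Rotation as Ro, Slerp
B=np.array([571.7,-140.7,-1.5072])
RB=Ro.from_euler('z',B[2]).as_matrix()
W=lambda q:RB@np.array(q,float)+[B[0],B[1],0]
inB=lambda w:RB.T@(np.array(w,float)-[B[0],B[1],0])
def R(psi=0,lean=0,roll=0): # tool x = -bay x, y=+bay y ; lean: hand back to -x ; roll extra about tool z
    t=np.radians(lean); M=np.array([[-np.cos(t),0,np.sin(t)],[0,1,0],[-np.sin(t),0,-np.cos(t)]])
    return RB@Ro.from_euler('z',psi,degrees=True).as_matrix()@M@Ro.from_euler('z',roll,degrees=True).as_matrix()
def rows(wps):
    s=env.observe(); p0=np.array(s['position']);R0=np.array(s['orientation']); p,Rc=p0,R0; out=[]
    for P,Rt,g,n in wps:
        P=np.array(P,float); sl=Slerp([0,1],Ro.from_matrix([Rc,Rt]))
        for k in range(1,n+1):
            x=p+(P-p)*k/n; rv=Ro.from_matrix(R0.T@sl(k/n).as_matrix()).as_rotvec(degrees=True)
            out.append([round(v,1) for v in R0.T@(x-p0)]+[round(v,1) for v in rv]+[g])
        p,Rc=P,Rt
    print(str(out).replace(' ',''),len(out)); return out
def st():
    s=env.observe(); Rm=np.array(s['orientation']); b=inB(s['position']); rb=RB.T@Rm
    print('t',round(s['t'],2),'bay pos',b.round(1),'toolz',rb[:,2].round(3),'tooly',rb[:,1].round(3),'F',np.round(RB.T@s['ft_force'],1),'gap',round(87*s['finger_gap'],1),'q',np.round(s['qpos'],0))
E
python3 - <<'E'
from plan import *
s=env.observe();p=np.array(s['position']);Rc=np.array(s['orientation'])
w=[(p+[0,0,140],Rc,-1,2)]
e=W([-299,-17,0]); a0=np.arctan2(p[1],p[0]);a1=np.arctan2(e[1],e[0]);r0=np.hypot(*p[:2]);r1=np.hypot(*e[:2])
R1=R(3.3); sl=Slerp([0,1],Ro.from_matrix([Rc,R1]))
for k in range(1,17):
    f=k/16;a=a0+(a1-a0)*f;r=r0+(r1-r0)*min(1,f*1.)
    w.append(([r*np.cos(a),r*np.sin(a),375],sl(f).as_matrix(),-1,1))
w.append((w[-1][0],R1,-1,2)); rows(w)
E
```

```text
[[np.float64(-0.0),np.float64(-0.1),np.float64(-70.0),np.float64(-0.0),np.float64(0.0),np.float64(0.0),-1],[np.float64(-0.0),np.float64(-0.2),np.float64(-140.0),np.float64(-0.0),np.float64(0.0),np.float64(0.0),-1],[np.float64(63.0),np.float64(-9.0),np.float64(-142.2),np.float64(-0.0),np.float64(-0.0),np.float64(-5.0),-1],[np.float64(124.3),np.float64(-23.9),np.float64(-142.2),np.float64(-0.0),np.float64(-0.0),np.float64(-10.1),-1],[np.float64(183.3),np.float64(-44.5),np.float64(-142.2),np.float64(-0.0),np.float64(-0.0),np.float64(-15.1),-1],[np.float64(239.5),np.float64(-70.6),np.float64(-142.2),np.float64(-0.0),np.float64(-0.0),np.float64(-20.1),-1],[np.float64(292.3),np.float64(-101.9),np.float64(-142.1),np.float64(-0.0),np.float64(-0.0),np.float64(-25.2),-1],[np.float64(341.4),np.float64(-137.9),np.float64(-142.1),np.float64(-0.0),np.float64(-0.0),np.float64(-30.2),-1],[np.float64(386.2),np.float64(-178.2),np.float64(-142.0),np.float64(-0.0),np.float64(-0.0),np.float64(-35.2),-1],[np.float64(426.5),np.float64(-222.3),np.float64(-141.9),np.float64(-0.0),np.float64(-0.0),np.float64(
[... 444 characters left out ...]
float64(-60.4),-1],[np.float64(550.2),np.float64(-481.8),np.float64(-141.6),np.float64(-0.1),np.float64(-0.0),np.float64(-65.4),-1],[np.float64(558.4),np.float64(-537.5),np.float64(-141.5),np.float64(-0.1),np.float64(-0.0),np.float64(-70.4),-1],[np.float64(561.0),np.float64(-593.3),np.float64(-141.4),np.float64(-0.1),np.float64(-0.1),np.float64(-75.5),-1],[np.float64(558.1),np.float64(-648.5),np.float64(-141.3),np.float64(-0.1),np.float64(-0.1),np.float64(-80.5),-1],[np.float64(558.1),np.float64(-648.5),np.float64(-141.3),np.float64(-0.1),np.float64(-0.1),np.float64(-80.5),-1],[np.float64(558.1),np.float64(-648.5),np.float64(-141.3),np.float64(-0.1),np.float64(-0.1),np.float64(-80.5),-1]] 20
```

Call:
move_arm:
  rows:
    - [[0,0,-50,0,0,0,-1],[0,0,-100,0,0,0,-1],[0,0,-140,0,0,0,-1],[63,-9,-142,0,0,-5,-1],[124,-24,-142,0,0,-10,-1],[183,-45,-142,0,0,-15,-1],[240,-71,-142,0,0,-20,-1],[292,-102,-142,0,0,-25,-1],[341,-138,-142,0,0,-30,-1],[386,-178,-142,0,0,-35,-1],[427,-222,-142,0,0,-40,-1],[462,-270,-142,0,0,-45,-1],[492,-320,-142,0,0,-50,-1],[517,-372,-142,0,0,-55,-1],[536,-427,-142,0,0,-60,-1],[550,-482,-142,0,0,-65,-1],[558,-538,-142,0,0,-70,-1],[561,-593,-142,0,0,-75,-1],[558,-648,-142,0,0,-80.5,-1],[558,-648,-142,0,0,-80.5,-1]]

```text
t: 2.1
position: [545.7, 71.1, 375.2]
orientation: [[-0.124, 0.992, -0.001], [0.992, 0.124, 0.001], [0.001, -0.001, -1.0]]
ft_force: [1.2, 0.7, 0.8]
finger_gap: 0.995
```

```bash
sed -i 's/round(v,1) for/round(float(v),1) for/g' plan.py; python3 - <<'E'
from plan import *
st(); rows([(W([-299,-17,230]),R(3.3),-1,8),(W([-299,-17,230]),R(3.3),-1,2)])
E
```

```text
t 2.1 bay pos [-213.   -12.5  375.2] toolz [-0.001 -0.001 -1.   ] tooly [-0.061  0.998 -0.001] F [-0.6  1.2  0.8] gap 86.6 q [ 19.   8. -35.  83.   4.  91.  -8.]
[[10.7,0.1,18.2,-0.0,-0.0,0.0,-1],[21.5,0.2,36.3,-0.0,-0.0,0.0,-1],[32.2,0.3,54.5,-0.0,-0.0,0.1,-1],[42.9,0.4,72.7,-0.0,-0.0,0.1,-1],[53.7,0.6,90.8,-0.0,-0.0,0.1,-1],[64.4,0.7,109.0,-0.0,-0.1,0.1,-1],[75.2,0.8,127.1,-0.0,-0.1,0.2,-1],[85.9,0.9,145.3,-0.0,-0.1,0.2,-1],[85.9,0.9,145.3,-0.0,-0.1,0.2,-1],[85.9,0.9,145.3,-0.0,-0.1,0.2,-1]] 10
```

Call:
move_arm:
  rows:
    - [[21,0,30,0,0,0,-1],[43,0,65,0,0,0,-1],[64,0,100,0,0,0,-1],[86,1,130,0,0,0,-1],[86,1,145,0,0,0,-1],[86,1,145,0,0,0,-1],[86,1,145,0,0,0,-1]]

```text
t: 2.8
position: [536.4, 155.7, 231.0]
orientation: [[-0.123, 0.992, -0.001], [0.992, 0.123, 0.001], [0.001, -0.0, -1.0]]
ft_force: [0.4, 0.4, 0.2]
finger_gap: 0.999
```

```bash
python3 - <<'E'
from plan import *
st(); c,s=snap('wrist','w1.png'); print(c['fx'],c['cx'],c['cy'],c['mount'])
E
```

```text
t 2.8 bay pos [-298.1  -16.4  231. ] toolz [-0.001 -0.001 -1.   ] tooly [-0.059  0.998 -0.   ] F [-0.4  0.5  0.2] gap 86.9 q [ 13.  12. -38.  95.   8.  75. -20.]
325.19226210127806 274.6609879556917 208.68031660353208 [[ 1.21646560e-03 -9.64936426e-01 -2.62480883e-01  7.13652108e+01]
 [ 9.99999230e-01  1.10953109e-03  5.55612661e-04 -1.78178940e-01]
 [-2.44900195e-04 -2.62481357e-01  9.64937033e-01 -1.51513951e+02]
 [ 0.00000000e+00  0.00000000e+00  0.00000000e+00  1.00000000e+00]]
```

View pics/w1.png

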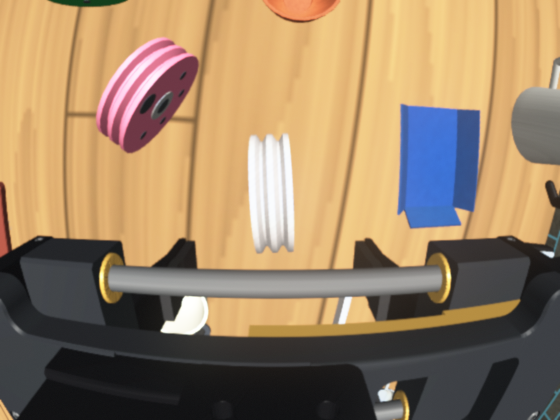

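The wrist view shows the grey pulley at (248–296, 133–253), nearly lined up. I'll fit its pose by mask overlap.

```bash
cat > wfit.py <<'E'
from plan import *
from scipy.optimize import minimize
def wproj(f,P):
    c=np.load('pics/'+f[:-4]+'.npz'); M=c['mount']; R0=c['ori']; q=(P-c['pos'])@R0
    q=(q-M[:3,3])@M[:3,:3]; rho=np.hypot(q[:,0],q[:,1]); th=np.arctan2(rho,q[:,2])
    return np.stack([c['cx']+c['fx']*th*q[:,0]/rho,c['cy']+c['fx']*th*q[:,1]/rho],1)
ph=np.linspace(0,2*np.pi,120)
def rim(x,y,a,lean=0):
    q=np.concatenate([np.stack([60*np.cos(ph),s*18+0*ph,60*np.sin(ph)],1) for s in(-1,1)])
    return W([x,y,60])+(RB@Ro.from_euler('zx',[a,lean],degrees=True).as_matrix()@q.T).T
def hullmask(p): 
    m=np.zeros((420*4,560*4),np.uint8); cv2.fillConvexPoly(m,cv2.convexHull((p*4).round().astype(np.int32)),1); return cv2.resize(m*255,(560,420),interpolation=cv2.INTER_AREA)/255.
E
python3 - <<'E'
from wfit import *
im=cv2.imread('pics/w1.png'); hsv=cv2.cvtColor(im,cv2.COLOR_BGR2HSV)
m=((hsv[...,1]<40)&(hsv[...,2]>110)).astype(np.uint8)
m[:115]=0;m[262:]=0;m[:,:235]=0;m[:,:310]=m[:,:310];m[:,310:]=0
m=cv2.morphologyEx(m,cv2.MORPH_CLOSE,np.ones((5,5))); ys,xs=np.nonzero(m); print(xs.min(),xs.max(),ys.min(),ys.max(),m.sum())
f=lambda p:np.abs(hullmask(wproj('w1.png',rim(*p)))-m).sum()
for a0 in(3,8):
    r=minimize(f,[-299,-17,a0],method='Nelder-Mead',options=dict(initial_simplex=[[-299,-17,a0],[-292,-17,a0],[-299,-12,a0],[-299,-17,a0+4]])); print(r.x,r.fun)
E
```

```text
248 293 134 252 4775
[-298.39514326  -18.96248394    6.28143856] 328.3058823529411
[-298.38687027  -18.99725959    6.37371121] 329.9686274509804
```

```bash
python3 - <<'E'
from plan import *
P=[-298.4,-19]
rows([(W(P+[170]),R(6.3),-1,2),(W(P+[77]),R(6.3),-1,6),(W(P+[77]),R(6.3),1,1),(W(P+[77]),R(3.6),1,1)])
E
```

```text
[[0.2,-1.5,30.8,0.0,-0.0,-1.5,-1],[0.4,-3.0,61.6,0.0,-0.1,-2.9,-1],[0.4,-3.0,77.1,0.0,-0.1,-2.9,-1],[0.4,-3.0,92.6,0.0,-0.1,-2.9,-1],[0.3,-3.0,108.1,0.0,-0.1,-2.9,-1],[0.3,-3.0,123.6,0.0,-0.1,-2.9,-1],[0.3,-3.0,139.1,0.0,-0.1,-2.9,-1],[0.3,-3.0,154.6,0.0,-0.1,-2.9,-1],[0.3,-3.0,154.6,0.0,-0.1,-2.9,1],[0.3,-3.0,154.6,0.0,-0.1,-0.2,1]] 10
```

Call:
move_arm:
  rows:
    - [[0.2,-1.5,30,0,0,-1.5,-1],[0.4,-3,60,0,0,-2.9,-1],[0.4,-3,85,0,0,-2.9,-1],[0.4,-3,110,0,0,-2.9,-1],[0.4,-3,130,0,0,-2.9,-1],[0.4,-3,145,0,0,-2.9,-1],[0.4,-3,154.5,0,0,-2.9,-1],[0.4,-3,154.5,0,0,-2.9,-1],[0.4,-3,154.5,0,0,-2.9,-1],[0.4,-3,154.5,0,0,-2.9,0.4],[0.4,-3,154.5,0,0,-2.9,0.4],[0.4,-3,154.5,0,0,-2.9,0.4],[0.4,-3,154.5,0,0,-2.9,0.4]]

```text
t: 4.15
position: [533.9, 156.1, 77.3]
orientation: [[-0.173, 0.985, 0.001], [0.985, 0.173, 0.001], [0.001, 0.001, -1.0]]
ft_force: [0.2, -0.5, -0.7]
finger_gap: 0.719
```

```bash
python3 -c "from plan import *;st();rows([(W([-298.4,-19,77]),R(3.6),0.1,1)])"
```

```text
t 4.15 bay pos [-298.6  -18.8   77.3] toolz [-0.001  0.001 -1.   ] tooly [-0.11   0.994  0.001] F [ 0.5  0.2 -0.7] gap 62.6 q [ 11.  20. -37. 106.  14.  59. -22.]
[[-0.1,-0.2,0.3,0.1,-0.1,2.7,0.1]] 1
```

Call:
move_arm:
  rows:
    - [[0,0,0,0,0,0,0.3],[0,0,0,0,0,0,0.3],[0,0,0,0,0,0,0.3],[0,0,0,0,0,0,0.3],[0,0,0,0,0,0,0.3],[0,0,0,0,0,0,0.3],[0,0,0,0,0,0,0.3],[0,0,0,0,0,1,0.3],[0,0,0,0,0,2,0.3],[0,0,0,0,0,2.7,0.3],[0,0,0,0,0,2.7,0.3],[0,0,0,0,0,2.7,0.3]]

```text
t: 5.35
position: [533.9, 156.1, 77.3]
orientation: [[-0.126, 0.992, 0.001], [0.992, 0.126, 0.001], [0.001, 0.001, -1.0]]
ft_force: [0.7, -0.6, 0.1]
finger_gap: 0.411
```

```bash
python3 -c "from plan import *;st()"
```

```text
t 5.35 bay pos [-298.6  -18.9   77.3] toolz [-0.001  0.001 -1.   ] tooly [-0.063  0.998  0.001] F [0.6 0.7 0.1] gap 35.8 q [ 10.  20. -36. 106.  14.  59. -25.]
```

```bash
python3 - <<'E'
from plan import *
h=np.radians(3.6); C=np.array([-298.6,-18.9]); d=np.array([np.cos(h),np.sin(h)])
Q=lambda s,z:W(list(C+d*s)+[z])
r=rows([(Q(0,77),R(3.6),-0.3,1),(Q(0,190),R(3.6),-0.3,1),(Q(-105,190),R(3.6,33),.8,1),(Q(-105,46),R(3.6,33),.8,1),(Q(-91,46),R(3.6,33),.8,1)])
E
```

```text
[[0.0,-0.0,0.3,0.1,-0.1,-0.0,-0.3],[0.2,0.1,-112.7,0.1,-0.1,-0.0,-0.3],[105.2,0.1,-112.6,0.1,-33.1,-0.0,0.8],[105.0,-0.1,31.4,0.1,-33.1,-0.0,0.8],[91.0,-0.1,31.4,0.1,-33.1,-0.0,0.8]] 5
```

Call:
move_arm:
  rows:
    - [[0,0,0,0,0,0,0],[0,0,0,0,0,0,-0.3],[0,0,0,0,0,0,-0.4],[0,0,0,0,0,0,-0.4],[0,0,-20,0,0,0,-0.4],[0,0,-60,0,0,0,-0.4],[0,0,-105,0,0,0,-0.4],[0,0,-125,0,0,0,-0.4],[30,0,-125,0,-8,0,0.8],[65,0,-125,0,-16,0,0.8],[95,0,-125,0,-24,0,0.8],[110,0,-125,0,-33,0,0.8],[110,0,-100,0,-33,0,0.8],[110,0,-70,0,-33,0,0.8],[110,0,-35,0,-33,0,0.8],[110,0,0,0,-33,0,0.8],[108,0,20,0,-33,0,0.8],[105,0,31,0,-33,0,0.8],[105,0,31,0,-33,0,0.8],[105,0,31,0,-33,0,0.8]]

```text
t: 7.35
position: [521.3, 260.5, 47.7]
orientation: [[-0.104, 0.992, 0.07], [0.833, 0.125, -0.539], [-0.543, 0.002, -0.84]]
ft_force: [-1.1, 0.1, 0.1]
finger_gap: 0.103
```

```bash
python3 - <<'E'
from plan import *
st(); c,s=snap('wrist','w2.png'); snap('top','top1.png');snap('scene','scene1.png')
im=cv2.imread('pics/top1.png')[130:260,150:450]; b=cv2.imread('pics/scene1.png')[130:320,80:420]; w=cv2.imread('pics/w2.png')
a=cv2.resize(im,(600,260));b=cv2.resize(b,(600,335))
cv2.imwrite('pics/m1.png',np.vstack([a,b]))
E
```

```text
t 7.35 bay pos [-403.6  -24.8   47.7] toolz [ 0.542  0.036 -0.84 ] tooly [-0.062  0.998  0.002] F [-0.1 -1.1  0.1] gap 8.9 q [-21.  39. -35.  92.  43.  86. -62.]
```

View pics/m1.png

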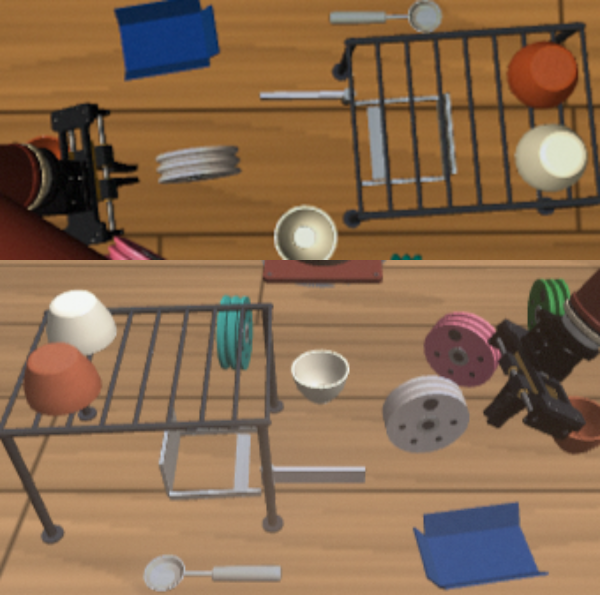

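```bash
cat > push.py <<'E'
from plan import *
import sys
def push(steps,psi,lean=33,y=None,z=46,g=.8,x0=None):
    s=env.observe(); b=inB(s['position']); h=np.radians(psi); d=np.array([np.cos(h),np.sin(h)]); p=b[:2].copy()
    if y is not None: p[1]=y
    w=[];c=0
    for k in steps: c+=k; w.append((W(list(p+d*c)+[z]),R(psi,lean),g,1))
    rows(w)
E
python3 -c "
from push import *
push([10,10,7,3,2,2]+[3,4,5,5]+[6]*10,3.6,y=-25.5)"
```

```text
[[-7.4,-0.7,6.9,0.1,-0.1,-0.1,0.8],[-15.8,-0.7,12.4,0.1,-0.1,-0.1,0.8],[-21.7,-0.7,16.2,0.1,-0.1,-0.1,0.8],[-24.2,-0.7,17.8,0.1,-0.1,-0.1,0.8],[-25.9,-0.7,18.9,0.1,-0.1,-0.1,0.8],[-27.5,-0.7,20.0,0.1,-0.1,-0.1,0.8],[-30.1,-0.7,21.6,0.1,-0.1,-0.1,0.8],[-33.4,-0.7,23.8,0.1,-0.1,-0.1,0.8],[-37.6,-0.7,26.5,0.1,-0.1,-0.1,0.8],[-41.8,-0.7,29.2,0.1,-0.1,-0.1,0.8],[-46.8,-0.7,32.4,0.1,-0.1,-0.1,0.8],[-51.9,-0.7,35.7,0.1,-0.1,-0.1,0.8],[-56.9,-0.7,39.0,0.1,-0.1,-0.1,0.8],[-62.0,-0.7,42.2,0.1,-0.1,-0.1,0.8],[-67.0,-0.7,45.5,0.1,-0.1,-0.1,0.8],[-72.0,-0.7,48.7,0.1,-0.1,-0.1,0.8],[-77.1,-0.7,52.0,0.1,-0.1,-0.1,0.8],[-82.1,-0.7,55.2,0.1,-0.1,-0.1,0.8],[-87.2,-0.6,58.5,0.1,-0.1,-0.1,0.8],[-92.2,-0.6,61.8,0.1,-0.1,-0.1,0.8]] 20
```

Call:
move_arm:
  rows:
    - [[-7.4,-0.7,6.9,0,0,0,0.8],[-15.8,-0.7,12.4,0,0,0,0.8],[-21.7,-0.7,16.2,0,0,0,0.8],[-24.2,-0.7,17.8,0,0,0,0.8],[-25.9,-0.7,18.9,0,0,0,0.8],[-27.5,-0.7,20,0,0,0,0.8],[-30.1,-0.7,21.6,0,0,0,0.8],[-33.4,-0.7,23.8,0,0,0,0.8],[-37.6,-0.7,26.5,0,0,0,0.8],[-41.8,-0.7,29.2,0,0,0,0.8],[-46.8,-0.7,32.4,0,0,0,0.8],[-51.9,-0.7,35.7,0,0,0,0.8],[-56.9,-0.7,39,0,0,0,0.8],[-62,-0.7,42.2,0,0,0,0.8],[-67,-0.7,45.5,0,0,0,0.8],[-72,-0.7,48.7,0,0,0,0.8],[-77,-0.7,52,0,0,0,0.8]]

```text
t: 9.2
position: [532.3, 168.1, 46.0]
orientation: [[-0.104, 0.992, 0.071], [0.833, 0.126, -0.538], [-0.543, 0.003, -0.84]]
ft_force: [-0.3, 0.4, 0.1]
finger_gap: 0.102
```

```bash
cat > view.py <<'E'
from push import *
import sys
n=sys.argv[1]
st(); snap('wrist','w'+n+'.png'); snap('top','top'+n+'.png');snap('scene','scene'+n+'.png')
im=cv2.imread('pics/top'+n+'.png')[130:260,200:400]; b=cv2.imread('pics/scene'+n+'.png')[130:320,130:360]
a=cv2.resize(im,(400,260)); b=cv2.resize(b,(460,380)); w=cv2.imread('pics/w'+n+'.png')[:300]; w=cv2.resize(w,(400,214))
o=np.zeros((480,860,3),np.uint8); o[:260,:400]=a; o[260:474,:400]=w; o[:380,400:]=b
cv2.imwrite('pics/m'+n+'.png',cv2.resize(o,(796,444)))
E
python3 view.py 2b
```

```text
t 9.2 bay pos [-310.7  -19.7   46. ] toolz [ 0.542  0.036 -0.84 ] tooly [-0.063  0.998  0.003] F [-0.4 -0.3  0.1] gap 8.9 q [-13.  34. -34.  99.  44.  80. -58.]
```

View pics/m2b.png

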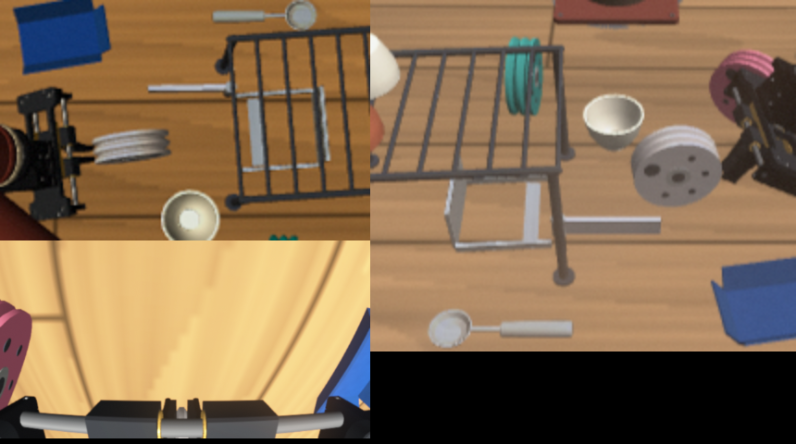

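The pulley is upright and turning; in the scene panel the hub is at (678,178) and the hole is now ahead at (654,170). I'll locate it from the hub.

```bash
python3 - <<'E'
from push import *
m=lambda x,y:((x-370.2)/1.851+130,y/1.851+130)
for n,u in(('scene2b.png',m(678,178)),('scene0.png',(80+694/2.857-.33,140+238/2.857-.33))): print(inB(atz(n,*u,60)))
print(inB(atz('scene2b.png',*m(654,170),66)))
# top mask fit of the pulley, leaning 0
from wfit import *
im=cv2.imread('pics/top2b.png'); hsv=cv2.cvtColor(im,cv2.COLOR_BGR2HSV); m=((hsv[...,1]<60)&(hsv[...,2]>95)).astype(np.uint8)
reg=np.zeros_like(m); reg[190:225,244:300]=1; m*=reg; m=cv2.morphologyEx(m,cv2.MORPH_CLOSE,np.ones((5,5))); m=cv2.morphologyEx(m,cv2.MORPH_OPEN,np.ones((3,3)))
ys,xs=np.nonzero(m);print(xs.min(),xs.max(),ys.min(),ys.max())
pj=lambda p:np.array([proj('top2b.png',q) for q in rim(*p)])
f=lambda p:np.abs(hullmask(pj(p))-m).sum()
r=minimize(f,[-240,-15,3],method='Nelder-Mead',options=dict(initial_simplex=[[-240,-15,3],[-233,-15,3],[-240,-10,3],[-240,-15,8]]));print(r.x,r.fun,m.sum())
E
```

```text
[-234.92056573    8.86723083   60.        ]
[-301.55335685    2.02997108   60.        ]
[-203.56891957   -2.14166802   66.        ]
251 285 200 217
[-234.48556192  -15.48524268    2.3774031 ] 199.68627450980392 470
```

```bash
python3 -c "
from push import *
push([4,6]+[7]*14,3.6)"
```

```text
[[-3.4,0.0,2.2,0.1,-0.1,-0.1,0.8],[-8.4,0.0,5.4,0.1,-0.1,-0.1,0.8],[-14.3,0.0,9.2,0.1,-0.1,-0.1,0.8],[-20.2,0.0,13.0,0.1,-0.1,-0.1,0.8],[-26.0,0.0,16.8,0.1,-0.1,-0.1,0.8],[-31.9,0.0,20.6,0.1,-0.1,-0.1,0.8],[-37.8,0.0,24.4,0.1,-0.1,-0.1,0.8],[-43.7,0.0,28.2,0.1,-0.1,-0.1,0.8],[-49.6,0.1,32.0,0.1,-0.1,-0.1,0.8],[-55.4,0.1,35.8,0.1,-0.1,-0.1,0.8],[-61.3,0.1,39.6,0.1,-0.1,-0.1,0.8],[-67.2,0.1,43.4,0.1,-0.1,-0.1,0.8],[-73.1,0.1,47.2,0.1,-0.1,-0.1,0.8],[-78.9,0.1,51.0,0.1,-0.1,-0.1,0.8],[-84.8,0.1,54.8,0.1,-0.1,-0.1,0.8],[-90.7,0.1,58.6,0.1,-0.1,-0.1,0.8]] 16
```

Call:
move_arm:
  rows:
    - [[-3.4,0,2.2,0,0,0,0.8],[-8.4,0,5.4,0,0,0,0.8],[-14.3,0,9.2,0,0,0,0.8],[-20.2,0,13,0,0,0,0.8],[-26,0,16.8,0,0,0,0.8],[-31.9,0,20.6,0,0,0,0.8],[-37.8,0,24.4,0,0,0,0.8],[-43.7,0,28.2,0,0,0,0.8],[-49.6,0,32,0,0,0,0.8],[-55.4,0,35.8,0,0,0,0.8],[-61.3,0,39.6,0,0,0,0.8],[-67.2,0,43.4,0,0,0,0.8],[-73.1,0,47.2,0,0,0,0.8],[-79,0,51,0,0,0,0.8],[-84.8,0,54.8,0,0,0,0.8]]

```text
t: 10.85
position: [545.0, 67.2, 46.0]
orientation: [[-0.103, 0.992, 0.07], [0.833, 0.125, -0.538], [-0.543, 0.003, -0.84]]
ft_force: [-0.7, 0.6, 1.0]
finger_gap: 0.105
```

```bash
python3 view.py 3
```

```text
t 10.85 bay pos [-209.2  -13.4   46. ] toolz [ 0.542  0.036 -0.84 ] tooly [-0.062  0.998  0.003] F [-0.6 -0.7  1. ] gap 9.1 q [ -5.  29. -32. 105.  46.  74. -51.]
```

View pics/m3.png

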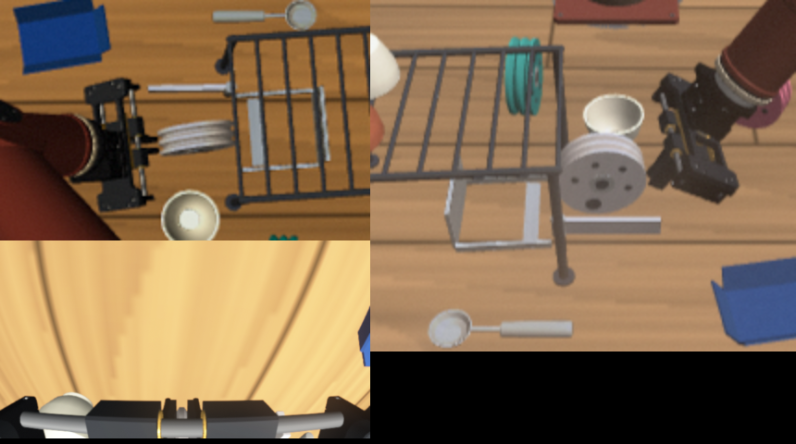

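The pulley is upright and rolled on (hub at scene panel (602,184), hole low). Top view has it aimed at the bay, level with the keeper and clear of it.

```bash
python3 -c "
from push import *
print(inB(atz('scene3.png',255.2,229.4,60))-[0,18,0])
push([4,6]+[7]*15,3.6)"
```

```text
[-133.3496163    -4.51983765   60.        ]
[[-3.3,0.0,2.2,0.1,-0.1,-0.2,0.8],[-8.4,0.0,5.5,0.1,-0.1,-0.2,0.8],[-14.2,0.0,9.3,0.1,-0.1,-0.2,0.8],[-20.1,0.0,13.1,0.1,-0.1,-0.2,0.8],[-26.0,0.1,16.9,0.1,-0.1,-0.2,0.8],[-31.9,0.1,20.7,0.1,-0.1,-0.2,0.8],[-37.7,0.1,24.5,0.1,-0.1,-0.2,0.8],[-43.6,0.1,28.3,0.1,-0.1,-0.2,0.8],[-49.5,0.1,32.1,0.1,-0.1,-0.2,0.8],[-55.4,0.1,35.9,0.1,-0.1,-0.2,0.8],[-61.3,0.1,39.7,0.1,-0.1,-0.2,0.8],[-67.1,0.1,43.5,0.1,-0.1,-0.2,0.8],[-73.0,0.2,47.3,0.1,-0.1,-0.2,0.8],[-78.9,0.2,51.1,0.1,-0.1,-0.2,0.8],[-84.8,0.2,54.9,0.1,-0.1,-0.2,0.8],[-90.6,0.2,58.7,0.1,-0.1,-0.2,0.8],[-96.5,0.2,62.5,0.1,-0.1,-0.2,0.8]] 17
```

Call:
move_arm:
  rows:
    - [[-3.3,0,2.2,0,0,0,0.8],[-8.4,0,5.5,0,0,0,0.8],[-14.2,0,9.3,0,0,0,0.8],[-20.1,0,13.1,0,0,0,0.8],[-26,0.1,16.9,0,0,0,0.8],[-31.9,0.1,20.7,0,0,0,0.8],[-37.7,0.1,24.5,0,0,0,0.8],[-43.6,0.1,28.3,0,0,0,0.8],[-49.5,0.1,32.1,0,0,0,0.8],[-55.4,0.1,35.9,0,0,0,0.8],[-61.3,0.1,39.7,0,0,0,0.8],[-67.1,0.1,43.5,0,0,0,0.8],[-73,0.2,47.3,0,0,0,0.8],[-79,0.2,51.1,0,0,0,0.8],[-84.8,0.2,54.9,0,0,0,0.8]]

```text
t: 12.5
position: [558.0, -32.8, 46.1]
orientation: [[-0.103, 0.992, 0.071], [0.834, 0.125, -0.538], [-0.543, 0.004, -0.84]]
ft_force: [-0.1, 2.9, 2.2]
finger_gap: 0.102
```

```bash
python3 view.py 4
```

```text
t 12.5 bay pos [-108.5   -6.8   46.1] toolz [ 0.541  0.036 -0.84 ] tooly [-0.062  0.998  0.004] F [-2.9  0.1  2.2] gap 8.9 q [  3.  26. -29. 109.  48.  68. -44.]
```

View pics/m4.png

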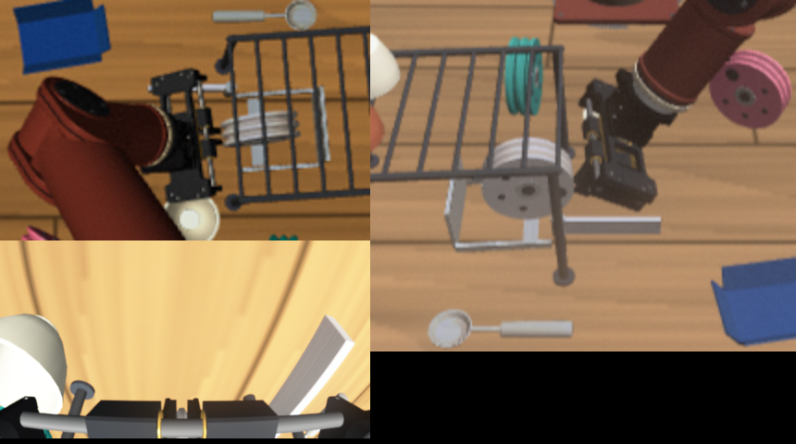

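The pulley is on the ramp, upright and centred (scene hub at (528,190)); the white bowl and keeper have not moved. Last stretch: square the tool up to clear the post.

```bash
python3 -c "
from push import *
w=[]
for x,y,p in ((-104,-6,3),(-99,-5,2.5),(-94,-4,2),(-89,-3,1.5),(-84,-2.5,1),(-79,-2,.5),(-75,-2,0),(-72,-2,0),(-70,-2,0)): w.append((W([x,y,46]),R(p,33),.8,1))
rows(w)"
```

```text
[[-2.8,1.1,2.0,0.4,-0.1,0.3,0.8],[-7.1,1.8,4.7,0.6,-0.1,0.7,0.8],[-11.3,2.5,7.5,0.9,-0.1,1.1,0.8],[-15.5,3.2,10.2,1.2,-0.1,1.5,0.8],[-19.8,3.4,12.9,1.5,-0.1,2.0,0.8],[-24.0,3.6,15.7,1.7,-0.1,2.4,0.8],[-27.3,3.3,17.8,2.0,-0.1,2.8,0.8],[-29.8,3.1,19.5,2.0,-0.1,2.8,0.8],[-31.5,3.0,20.5,2.0,-0.1,2.8,0.8]] 9
```

Call:
move_arm:
  rows:
    - [[-2.8,1.1,2,0.4,0,0.3,0.8],[-7.1,1.8,4.7,0.6,0,0.7,0.8],[-11.3,2.5,7.5,0.9,0,1.1,0.8],[-15.5,3.2,10.2,1.2,0,1.5,0.8],[-19.8,3.4,12.9,1.5,0,2,0.8],[-24,3.6,15.7,1.7,0,2.4,0.8],[-27.3,3.3,17.8,2,0,2.8,0.8],[-29.8,3.1,19.5,2,0,2.8,0.8]]

```text
t: 13.45
position: [565.1, -69.5, 45.9]
orientation: [[-0.052, 0.998, 0.034], [0.838, 0.063, -0.543], [-0.544, 0.0, -0.839]]
ft_force: [-0.0, 0.3, 0.7]
finger_gap: 0.099
```

```bash
python3 view.py 5
```

```text
t 13.45 bay pos [-71.5  -2.   45.9] toolz [ 0.544 -0.    -0.839] tooly [0.001 1.    0.   ] F [-0.3  0.   0.7] gap 8.6 q [  5.  27. -27. 108.  48.  69. -43.]
```

View pics/m5.png

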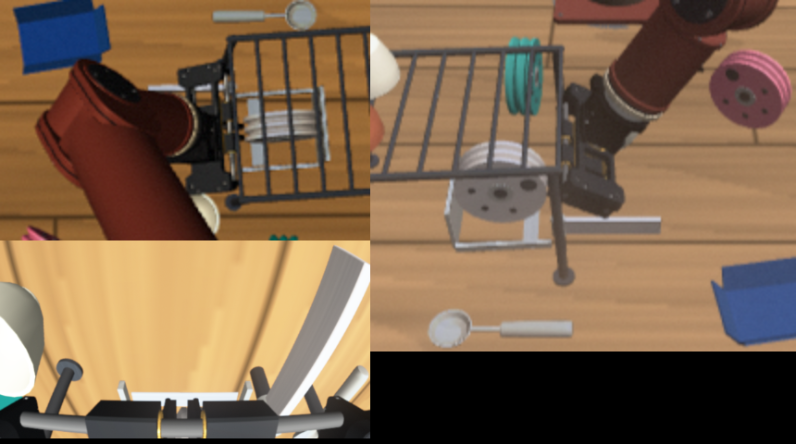

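The pulley is in the bay, past the crest and upright, right up by the stop plate (scene hub at (500,192)). I'll press on gently until the force shows stop contact.

```bash
python3 -c "
from push import *
print(inB(atz('scene5.png',(500-370.2)/1.851+130,192/1.851+130,60))-[0,18,0])
push([1,2,3,3,3],0)"
```

```text
[-0.21085348  1.49522789 60.        ]
[[-0.9,0.0,0.5,-0.0,-0.1,-0.0,0.8],[-2.5,0.0,1.6,-0.0,-0.1,-0.0,0.8],[-5.1,0.0,3.2,-0.0,-0.1,-0.0,0.8],[-7.6,0.0,4.8,-0.0,-0.1,-0.0,0.8],[-10.1,0.0,6.5,-0.0,-0.1,-0.0,0.8]] 5
```

Call:
move_arm:
  rows:
    - [[-0.8,0,0.5,0,0,0,0.8],[-1.7,0,1.1,0,0,0,0.8],[-2.5,0,1.6,0,0,0,0.8],[-2.5,0,1.6,0,0,0,0.8]]

```text
t: 14.0
position: [565.3, -70.6, 45.9]
orientation: [[-0.054, 0.998, 0.035], [0.838, 0.065, -0.541], [-0.542, 0.0, -0.84]]
ft_force: [-0.7, 4.9, 2.3]
finger_gap: 0.1
```

```bash
python3 -c "
from push import *
st()"
```

```text
t 14.0 bay pos [-70.3  -1.9  45.9] toolz [ 0.542  0.001 -0.84 ] tooly [-0.001  1.     0.   ] F [-4.9 -0.4  2.3] gap 8.7 q [  6.  27. -27. 108.  48.  68. -43.]
```

The pulley is home: the hub fit gives bay x ≈ 0, and the 5 N push is reacted by the stop. Next: back off, go round to the keeper's outer side with the fingers shut, and sweep it.

```bash
python3 -c "
from plan import *
w=[(W([-76,-2,46]),R(0,33),.8,2),(W([-150,-2,49]),R(0,35),1,3),(W([-240,-2,52]),R(0,38),1,3),(W([-240,110,52]),R(0,38),1,4),(W([-178,110,52]),R(0,38),1,3),(W([-178,110,52]),R(0,38),1,2)]
rows(w)"
```

```text
[[2.4,-0.0,-1.6,0.0,-0.1,0.0,0.8],[4.7,-0.1,-3.2,0.1,-0.1,0.0,0.8],[24.9,-0.0,-17.4,0.1,-0.8,0.0,1],[45.1,0.0,-31.6,0.1,-1.5,0.0,1],[65.3,0.0,-45.8,0.1,-2.1,0.0,1],[89.9,0.1,-62.9,0.1,-3.1,0.0,1],[114.6,0.1,-80.1,0.1,-4.1,0.0,1],[139.2,0.1,-97.2,0.1,-5.1,0.0,1],[139.2,28.1,-97.1,0.1,-5.1,0.0,1],[139.2,56.1,-97.1,0.1,-5.1,0.0,1],[139.2,84.1,-97.1,0.1,-5.1,0.0,1],[139.2,112.1,-97.1,0.1,-5.1,0.0,1],[121.8,112.1,-85.8,0.1,-5.1,0.0,1],[104.4,112.1,-74.6,0.1,-5.1,0.0,1],[87.1,112.1,-63.4,0.1,-5.1,0.0,1],[87.1,112.1,-63.4,0.1,-5.1,0.0,1],[87.1,112.1,-63.4,0.1,-5.1,0.0,1]] 17
```

Call:
move_arm:
  rows:
    - [[2.4,0,-1.6,0,0,0,0.8],[4.7,0,-3.2,0,0,0,0.8],[15,0,-10,0,-0.4,0,0.8],[30,0,-21,0,-1,0,1],[65,0,-46,0,-2,0,1],[90,0,-63,0,-3,0,1],[115,0,-80,0,-4,0,1],[139,0,-97,0,-5,0,1],[139,0,-97,0,-5,0,1],[139,28,-97,0,-5,0,1],[139,56,-97,0,-5,0,1],[139,84,-97,0,-5,0,1],[139,112,-97,0,-5,0,1],[139,112,-97,0,-5,0,1],[122,112,-86,0,-5,0,1],[104,112,-75,0,-5,0,1],[87,112,-63,0,-5,0,1],[87,112,-63,0,-5,0,1],[87,112,-63,0,-5,0,1]]

```text
t: 15.9
position: [669.9, 41.6, 52.1]
orientation: [[-0.049, 0.998, 0.039], [0.788, 0.063, -0.613], [-0.614, 0.001, -0.789]]
ft_force: [0.3, -0.0, 0.5]
finger_gap: 0.009
```

```bash
cat > sweep.py <<'E'
from plan import *
def P(a,r): 
    u=np.array([-np.sin(a),-np.cos(a)]);m=np.array([np.cos(a),-np.sin(a)])
    return W(list(np.array([-75,67])+r*u-m*(4+14.3*np.cos(a)+15*np.sin(a)))+[52])
E
python3 view.py 6; python3 -c "
from sweep import *
A=np.linspace(1.75,.1,18);r=np.linspace(100,77,18)
rows([(P(a,q),R(0,38),1,1) for a,q in zip(A,r)])"
```

```text
t 15.9 bay pos [-175.7  109.6   52.1] toolz [ 0.614 -0.    -0.789] tooly [0.001 1.    0.001] F [0.  0.3 0.5] gap 0.8 q [ -7.  41. -27.  87.  51.  83. -46.]
[[-6.4,-9.1,4.7,0.1,-0.2,0.1,1],[-5.3,-17.1,3.9,0.1,-0.2,0.1,1],[-4.7,-25.1,3.4,0.1,-0.2,0.1,1],[-4.7,-33.2,3.4,0.1,-0.2,0.1,1],[-5.1,-41.3,3.7,0.1,-0.2,0.1,1],[-6.2,-49.4,4.5,0.1,-0.2,0.1,1],[-7.7,-57.4,5.7,0.1,-0.2,0.1,1],[-9.9,-65.2,7.4,0.1,-0.2,0.1,1],[-12.6,-72.8,9.5,0.1,-0.2,0.1,1],[-16.0,-80.1,12.1,0.1,-0.2,0.1,1],[-19.8,-87.1,15.1,0.1,-0.2,0.1,1],[-24.3,-93.5,18.5,0.1,-0.2,0.1,1],[-29.2,-99.4,22.4,0.1,-0.2,0.1,1],[-34.7,-104.6,26.6,0.1,-0.2,0.1,1],[-40.5,-109.2,31.1,0.1,-0.2,0.1,1],[-46.8,-112.9,36.0,0.1,-0.2,0.1,1],[-53.3,-115.7,41.1,0.1,-0.2,0.1,1],[-60.1,-117.7,46.3,0.1,-0.2,0.1,1]] 18
```

View pics/m6.png

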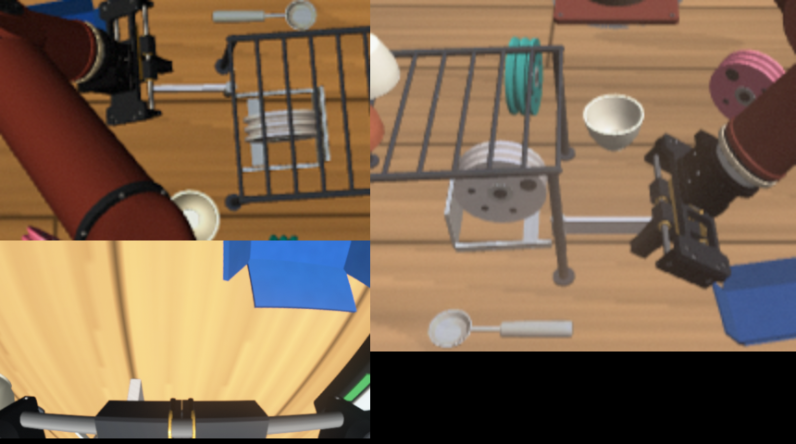

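The pulley is still home at the stop. The fingers are on the keeper's outer (+y) side, clear of the tray. Now the sweep.

Call:
move_arm:
  rows:
    - [[-6.4,-9,4.7,0,0,0,1],[-5.3,-17,3.9,0,0,0,1],[-4.7,-25,3.4,0,0,0,1],[-4.7,-33,3.4,0,0,0,1],[-5.1,-41,3.7,0,0,0,1],[-6.2,-49,4.5,0,0,0,1],[-7.7,-57,5.7,0,0,0,1],[-9.9,-65,7.4,0,0,0,1],[-12.6,-73,9.5,0,0,0,1],[-16,-80,12,0,0,0,1],[-20,-87,15,0,0,0,1],[-24.3,-93.5,18.5,0,0,0,1],[-29.2,-99.4,22.4,0,0,0,1],[-34.7,-104.6,26.6,0,0,0,1],[-40.5,-109.2,31.1,0,0,0,1],[-46.8,-113,36,0,0,0,1],[-53.3,-115.7,41,0,0,0,1],[-60,-117.7,46.3,0,0,0,1],[-60,-117.7,46.3,0,0,0,1]]

```text
t: 17.95
position: [557.2, -40.9, 52.0]
orientation: [[-0.05, 0.998, 0.039], [0.788, 0.063, -0.613], [-0.614, 0.0, -0.789]]
ft_force: [1.0, 0.1, 0.5]
finger_gap: 0.0
```

```bash
python3 -c "
from sweep import *
st();rows([(P(a,76),R(0,38),1,1) for a in (.07,.04,.02,0,-.02)])"
```

```text
t 17.95 bay pos [-100.6   -8.2   52. ] toolz [ 0.614  0.    -0.789] tooly [0. 1. 0.] F [0.  1.  0.5] gap 0.0 q [  0.  28. -28. 107.  50.  74. -49.]
[[-0.7,0.7,0.6,0.0,-0.1,-0.0,1],[-2.8,-0.0,2.3,0.0,-0.1,-0.0,1],[-4.3,-0.4,3.4,0.0,-0.1,-0.0,1],[-5.7,-0.8,4.5,0.0,-0.1,-0.0,1],[-7.1,-1.2,5.6,0.0,-0.1,-0.0,1]] 5
```

Call:
move_arm:
  rows:
    - [[-1.5,0,1.2,0,0,0,1],[-3,0,2.4,0,0,0,1],[-4.3,0,3.4,0,0,0,1],[-5.7,0,4.5,0,0,0,1],[-5.7,0,4.5,0,0,0,1]]

```text
t: 18.45
position: [557.6, -47.9, 51.9]
orientation: [[-0.05, 0.998, 0.039], [0.788, 0.064, -0.612], [-0.614, 0.0, -0.79]]
ft_force: [-0.8, 0.4, 0.2]
finger_gap: 0.001
```

```bash
python3 -c "
from sweep import *
st()"
```

```text
t 18.45 bay pos [-93.5  -8.2  51.9] toolz [ 0.614  0.    -0.79 ] tooly [-0.  1.  0.] F [-0.5 -0.8  0.2] gap 0.1 q [  1.  28. -27. 107.  50.  73. -49.]
```

No end-stop force yet, so I'll advance in small steps.

Call:
move_arm:
  rows:
    - [[-0.8,0,0.6,0,0,0,1],[-1.6,0,1.2,0,0,0,1],[-2.4,0,1.8,0,0,0,1],[-2.4,0,1.8,0,0,0,1]]

```text
t: 18.85
position: [557.8, -48.8, 51.8]
orientation: [[-0.052, 0.998, 0.04], [0.789, 0.066, -0.61], [-0.612, 0.0, -0.791]]
ft_force: [-2.8, 8.0, 2.3]
finger_gap: 0.005
```

```bash
python3 -c "
from sweep import *
st()"
```

```text
t 18.85 bay pos [-92.6  -8.1  51.8] toolz [ 0.612  0.002 -0.791] tooly [-0.002  1.     0.   ] F [-8.2 -2.3  2.3] gap 0.5 q [  1.  28. -28. 108.  50.  73. -48.]
```

An 8 N reaction at bay x = −92.6 matches the predicted shut contact of −93.3. Retreating straight back, then up.

Call:
move_arm:
  rows:
    - [[2,0,-1.6,0,0,0,1],[6,0,-4.7,0,0,0,1],[20,0,-15.6,0,0,0,1],[45,0,-35,0,0,0,1],[80,0,-62,0,0,0,1],[115,0,-90,0,0,0,1],[120,0,-130,0,0,0,1],[130,0,-180,0,0,0,1],[150,0,-230,0,0,0,1],[170,0,-270,0,0,0,1],[190,0,-300,0,0,0,1],[190,0,-300,0,0,0,1],[190,0,-300,0,0,0,1]]

```text
t: 20.15
position: [535.0, 286.1, 172.5]
orientation: [[-0.054, 0.998, 0.041], [0.789, 0.068, -0.61], [-0.611, -0.0, -0.791]]
ft_force: [-0.2, -0.9, -0.0]
finger_gap: 0.008
```

```bash
python3 - <<'E'
from plan import *
st(); snap('top','top7.png');snap('scene','scene7.png')
im=cv2.imread('pics/top7.png')[120:270,150:410]; b=cv2.imread('pics/scene7.png')[140:310,130:420]
cv2.imwrite('pics/m7.png',np.vstack([cv2.resize(im,(510,294),interpolation=cv2.INTER_CUBIC),cv2.resize(b,(510,299),interpolation=cv2.INTER_CUBIC)]))
E
```

```text
t 20.15 bay pos [-428.2   -9.5  172.5] toolz [ 0.611  0.002 -0.791] tooly [-0.004  1.    -0.   ] F [ 0.8 -0.2 -0. ] gap 0.7 q [-25.  37. -35.  79.  41. 103. -59.]
```

View pics/m7.png

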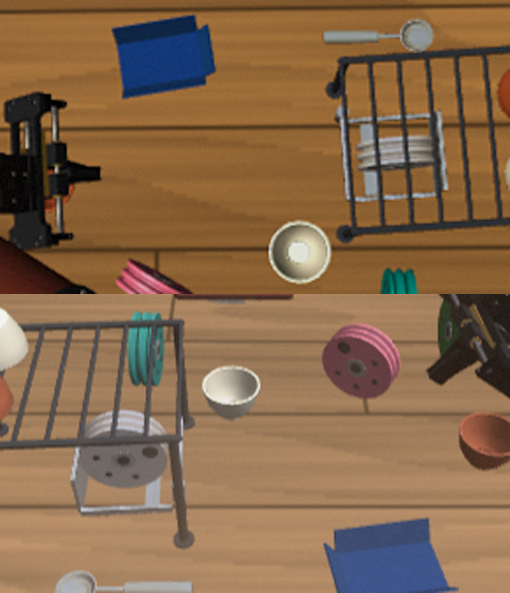

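The keeper lies square across the entrance (top panel (345,115)–(350,198)), with the pulley upright against the stop. One quick numeric check that the bystanders are unmoved, then I'll hand in.

```bash
python3 - <<'E'
from h import *
for v,n,(x,y,w,h) in(('top','white',(283,228,40,40)),('top','tray',(205,127,57,45)),('top','spoon',(312,125,62,25)),('scene','brown',(388,205,40,38))):
    a=cv2.imread(f'pics/{v}0.png',0);b=cv2.imread(f'pics/{v}7.png',0)
    r=cv2.matchTemplate(b[y-6:y+h+6,x-6:x+w+6],a[y:y+h,x:x+w],cv2.TM_CCOEFF_NORMED); _,s,_,l=cv2.minMaxLoc(r); print(n,s,(l[0]-6,l[1]-6))
print(env.finish_job())
E
```

```text
white 0.9991986155509949 (0, 0)
tray 0.9980658292770386 (0, 0)
spoon 0.9970898032188416 (0, 0)
brown 0.9977515935897827 (0, 0)
the job is handed in; nothing more can be done
None
```

The pulley is parked in the bay against the stop plate, the keeper is shut behind it, and the job is handed in at about 20 s of the 64 s allowed.

I pinched the pulley near the top to turn it 2.7° towards the bay. Then I let go and rolled it in from behind with the fingertips below axle height. With the fingers shut I swept the keeper closed from its outer side, then backed off clear.

**Last checks:**
- **Pulley:** it stands upright with its centre at about bay x = 0, y within a few mm of the centre line. A gentle push of about 5 N was held by the stop plate. Its hole went round as it rolled.
- **Keeper:** it met its end stop at about 8 N. The tool was then at bay x = −92.6 mm, against a predicted −93.3 mm for fully shut. In the last picture it lies square across the entrance.
- **Bowls, tray and spoon:** image matching showed no shift in the white bowl, brown bowl, tray or spoon.
- **Robot:** it was touching nothing at hand-in.

No check failed. The two pulley heading readings partway in, 2.4° and 3.6°, disagreed slightly, but it still ended up near the centre line.

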